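# Swing the pot-filler tap over the red saucepan

### The arm

A 6-joint arm with a two-finger parallel gripper is mounted at the origin on the work surface. World frame = base frame: x ahead of the robot, y to its left, z up, the work surface at z = 0. Lengths are in mm, angles in rad, forces in N, time in s.
With the tool pointing down it reaches from about 350 to 875 mm from the base axis. Payload 4.2 kg.
Tool frame: the origin (TCP) lies at the very end of the fingers, on their centre line; the grasp point (between the pads) lies 19 mm behind it; z points along the fingers, y is the line along which they close (so a half turn about z gives the same grasp; the last joint's range is limited). The gripper opens to 85 mm and grips with 20 to 120 N. Pads are 22 mm wide; open, the fingers measure 114 mm over their backs; the gripper's body (76 mm by 85 mm) begins 54 mm behind the grasp point. The pads swing forward as they close: fully open they stand 13 mm farther back than shut.
Start: joints at [1.564, 0.385, 0.008, 0, -1.194, -0.259], TCP at [164.144, 603.039, 231.312] pointing down, gripper open.
Joint ranges: [-3.14, 3.14], [-1.21, 2.06], [-1.07, 1.41], [-3.16, 2.05], [-2.99, -0.16], [-3.1, 3.1]. Speed limits (rad/s): [2.79, 2.79, 3.14, 3.14, 3.14, 3.14].

### API

Orientations are given as a unit quaternion [x, y, z, w].
In Python, from bench import arm gives the robot as it stands.
- The arm moves only by the tool servo_tool, never from a script. Its argument "rows" is a list that holds one entry, the list of rows, each a list of 7 numbers: the finger opening in mm, from 0 to 85.4, then the shift along the tool's x, y, z in mm, then the turn, a rotation vector about the tool's x, y, z in rad. A call has 1 to 10 rows; each row is the pose to reach, as a shift and turn from the pose commanded when the call began, along the tool's axes at that moment; what a row does not reach only later rows make up. A row lasts 1/8 s, in which the tool goes at most 62.5 mm and 10.7 degrees, less where a joint would pass 70% of its speed; a pose out of reach is approached as far as the arm can. A call with a gripper value outside its range is refused whole. The fingers move at their own pace and stop on an object; the grip force is fixed at half the most. Time passes only in rows, so rows that repeat a pose let the fingers close. It gives the time, the measured TCP pose, the force, the opening and the grip force at its end, in the units of the state.
- arm.read_state(): the state, without advancing time (a new reading comes with each control period).
- arm.get_image(name): name is "side" or "top"; returns the picture (400x640x3 uint8, red, green, blue); there is no depth.
- arm.camera_params(name): a dict with "intrinsics" (3x3 intrinsics, pixels), "R" (3x3) and "t" (3): a world point X has camera coordinates R X + t. Camera axes: x right, y down, z forward; pixel columns grow to the right and rows downward; lengths in mm; the calibration is good to about 2 mm. A picture is of the moment at which its call begins. camera_params takes no time and is no camera call.
- arm.job_done(): hands the job in; it is judged then, once.
The state is a dict: "clock": time; "joints": joint angles; "joint_vel": joint speeds; "joint_efforts": joint torques, N m; "position": TCP position; "ee_rot": TCP orientation; "contact_force": force on the tool from outside, world axes, zero at the start; "wrist_torque": the same for the moment, N m; "gripper_width": finger opening in mm; "grasp_force": force on a finger pad.
Only numpy, scipy, OpenCV 4.12 (cv2) and the standard library are available. Lean on these libraries where they do the work, as an engineer would, in place of code of your own. Each camera call takes 0.05 s, during which the arm holds its last target. There are 200 camera calls.

### The job

Swing the tap over the red saucepan: push its swinging arm round gently with a fingertip, without gripping it, until the outlet at its end is above the middle of the red saucepan. Leave both saucepans, the pepper mill and the spice jar where they stand.

Things in the scene. Friction and masses are not known exactly. Their poses are not given: they have to be found in the camera images.
- pivot (a point): point on the vertical swing axis at the height of the arm's centre line, 240 mm above the counter, inside the round cap (40 mm diameter, 218 to 262 mm high) that turns on top of the tap post together with the arm.
- outlet (a point): centre of the mouth of the tap's outlet (dark ring, 26 mm diameter), 205 mm horizontally from the swing axis, 202 mm above the counter. The arm is a level round chrome bar, 22 mm diameter, centre line 240 mm high, straight from the pivot to its end, where it turns down into the outlet. At the start it points roughly towards the robot, between the two pans.
- swing (a joint): angle of the tap's arm in rad about the vertical, anticlockwise from above positive, range -1.6 to 1.6; 0 is along the tap body's own -x. Turning it takes 2 to 3 N of sideways push at 140 mm from the axis; it has no spring and stays where it is left.
- red_pan: red saucepan, open on top, loose, about 0.9 kg, on one of the two burners (left or right varies). Origin at the centre of its underside, z up. Round, 160 mm across, 90 mm high; its rim is 150 mm above the counter. A black rod handle runs out along its own -x to 215 mm from the centre, its end 86 mm above the underside. It stands about as far from the pivot as the outlet (within 20 mm).
- steel_pan: bare metal saucepan of the same size and shape as the red one, on the other burner; leave it alone. Origin at the centre of its underside.
- mill: dark wooden pepper mill, 54 mm wide, 160 mm high, loose, standing on the counter beside the tap post; leave it alone. Origin at the centre of its underside.
- spice: amber glass spice jar with yellow lid, 54 mm wide, 110 mm high, loose, standing on the counter on the other side of the tap post; leave it alone. Origin at the centre of its underside.
- hob: white gas hob, fixed, 300 by 560 by 30 mm (long side across the robot's view), with black pan grates whose tops are 60 mm above the counter; burner centres at (45, 140) and (45, -140) mm in its frame. Origin at the centre of its underside.
- tap: chrome tap with its swinging arm: the fixed post is 32 mm in diameter on a 64 mm round foot and stands on the counter just beyond the far long edge of the hob. Origin at the centre of the foot's underside, z up.

How it is judged:
By the outcome, as a careful person would: the job done as asked, in the order asked, and still so for the second after the job is handed in, with the robot touching nothing.
It also fails if it takes over 38 s, if anything falls off the work surface, if the arm or the gripper's body presses on something with over 40 N, if the wrist force passes 120 N, or if a joint passes its speed limit or range.

## Working session

There is one attempt and no reset: what is moved stays moved. The work goes in short steps, Python scripts to look and compute and a tool call to move; the robot and the scene stay as the last step left them, time stands still between calls to the robot, and variables do not carry over. Pictures are saved under pics/ and viewed, at most 10 in all, crops included, and the job is handed in when it is done.

Besides the shell and the picture viewer there is one more tool, called after ">>>" by a JSON object that holds its "method" and its "body", one argument or row to a line. servo_tool: Moves the arm, as the interface text tells. Its arguments: {"type":"object","properties":{"rows":{"type":"array"}},"required":["rows"]}

```bash
mkdir -p pics; ls; python3 - <<'E'
from bench import arm
import cv2
for n in("side","top"):
    cv2.imwrite(f"pics/{n}0.png",arm.get_image(n)[:,:,::-1])
    p=arm.camera_params(n); print(n,p)
s=arm.read_state(); print(s["clock"],s["position"],s["ee_rot"],s["gripper_width"])
E
```

```text
pics
side {'intrinsics': array([[400.52492388,   0.        , 317.36846716],
       [  0.        , 400.52492388, 199.41643795],
       [  0.        ,   0.        ,   1.        ]]), 'R': array([[-0.84119503,  0.5406599 ,  0.00882   ],
       [ 0.31490646,  0.50308207, -0.80482442],
       [-0.43957348, -0.67423683, -0.59344744]]), 't': array([ 514.68692127,  -48.25478132, 1410.82925134])}
top {'intrinsics': array([[400.54221429,   0.        , 319.17604819],
       [  0.        , 400.54221429, 200.74204008],
       [  0.        ,   0.        ,   1.        ]]), 'R': array([[-0.00636106, -0.99986326,  0.01526398],
       [-0.98931997,  0.00406967, -0.14570321],
       [ 0.14562117, -0.01602778, -0.98921059]]), 't': array([   5.56170132,  630.00211203, 1057.15684981])}
0.1 [164.02106284 602.56616064 230.34159938] [ 9.91171617e-01 -1.32581628e-01 -7.52256013e-05  9.65135800e-04] 85.30062459865503
```

View pics/side0.png

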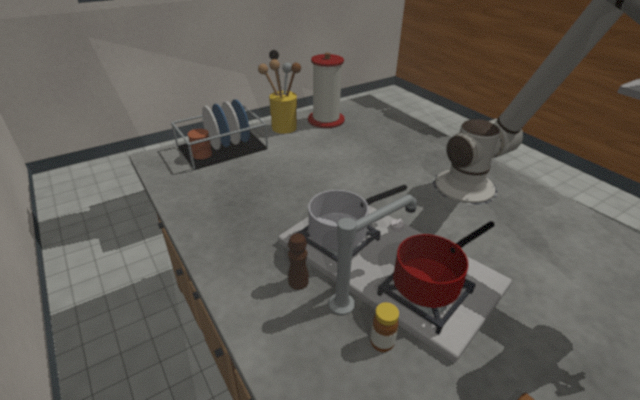

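View pics/top0.png

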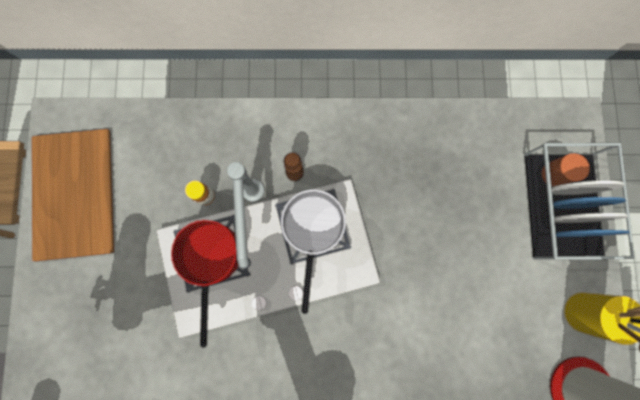

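The side view shows the post cap at about (347,225), the outlet at (411,207), the red pan at (431,265) and the steel pan at (338,215). In the top view the cap is at about (237,171), the arm's end at (242,265), the red pan's rim at about (205,253) on the robot's left, the jar at (195,190) and the mill at (293,166).

```bash
cat > h.py <<'E'
import numpy as np, cv2
from bench import arm
def cam(n):
    p=arm.camera_params(n); return p["intrinsics"],p["R"],p["t"]
def ray(n,uv,z):
    K,R,t=cam(n); d=R.T@np.linalg.inv(K)@[*uv,1]; c=-R.T@t
    return c+d*(z-c[2])/d[2]
def proj(n,X):
    K,R,t=cam(n); q=K@(R@np.array(X,float)+t); return q[:2]/q[2]
def redmask(im):
    h=cv2.cvtColor(im,cv2.COLOR_RGB2HSV)
    m=(((h[...,0]<6)|(h[...,0]>174))&(h[...,1]>150)&(h[...,2]>40)).astype(np.uint8)
    n,l,s,c=cv2.connectedComponentsWithStats(m); 
    return l,s
def redrim(im,box):
    l,s=redmask(im); m=np.zeros_like(l,np.uint8)
    x0,y0,x1,y1=box; sub=l[y0:y1,x0:x1]; k=np.argmax(np.bincount(sub[sub>0])); m[l==k]=1
    c=max(cv2.findContours(m,cv2.RETR_EXTERNAL,cv2.CHAIN_APPROX_NONE)[0],key=cv2.contourArea)
    P=np.array([ray("top",p[0]+0.0,150)[:2] for p in c])
    return P
E
python3 - <<'E'
from h import *
im=cv2.imread("pics/top0.png")[:,:,::-1].copy()
P=redrim(im,(165,215,245,295))
(c,r)=cv2.minEnclosingCircle(P.astype(np.float32)); print("red rim",c,r)
A=np.c_[2*P,np.ones(len(P))]; s=np.linalg.lstsq(A,(P**2).sum(1),rcond=None)[0]; print("lsq",s[:2],np.sqrt(s[2]+s[0]**2+s[1]**2))
for uv,z,n in [((237,171),262,"cap"),((242.5,264),240,"armend"),((347,224),262,"cap side")]:
    print(n,ray("side" if "side" in n else "top",uv,z))
print("out side",ray("side",(411,207),202),"spice",ray("top",(196,189),110),"mill",ray("top",(293,159),160))
print("handle end top",ray("top",(204,344),146), "steel rim",ray("top",(313,222),150))
a=cv2.imread("pics/top0.png")[130:300,140:350]; b=cv2.imread("pics/side0.png")[170:330,270:500]
cv2.imwrite("pics/ct.png",cv2.resize(a,None,fx=3.5,fy=3.5,interpolation=2)); cv2.imwrite("pics/cs.png",cv2.resize(b,None,fx=3.4,fy=3.4,interpolation=2))
E
```

```text
red rim (490.5354309082031, 280.79473876953125) 83.24015808105469
lsq [488.65047756 283.74701982] 78.1047281808177
cap [665.93706048 188.34265505 262.        ]
armend [461.04973094 175.55459331 240.        ]
cap side [668.7135534  197.52495103 262.        ]
out side [453.3739277  172.00512697 202.        ] spice [652.69350496 322.41046313 110.        ] mill [719.12462114  68.95373621 160.        ]
handle end top [273.68242708 278.71932322 146.        ] steel rim [561.66918679  19.55008455 150.        ]
```

View pics/ct.png

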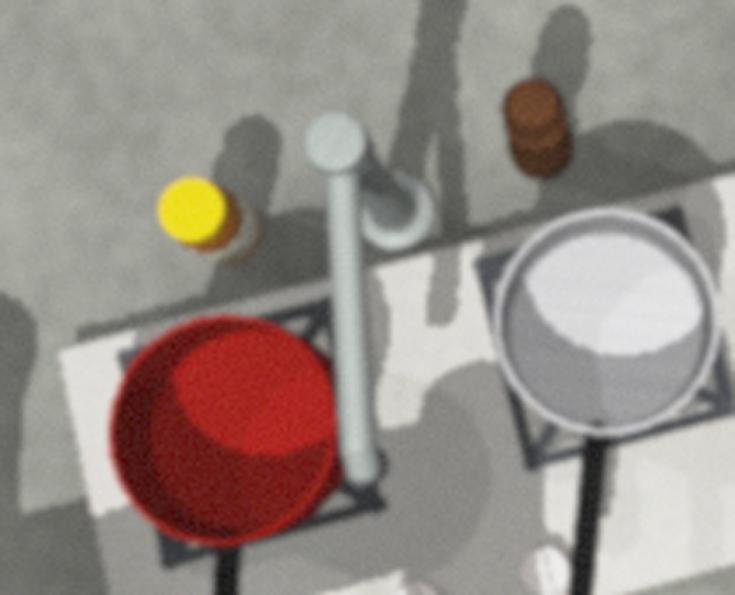

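View pics/cs.png

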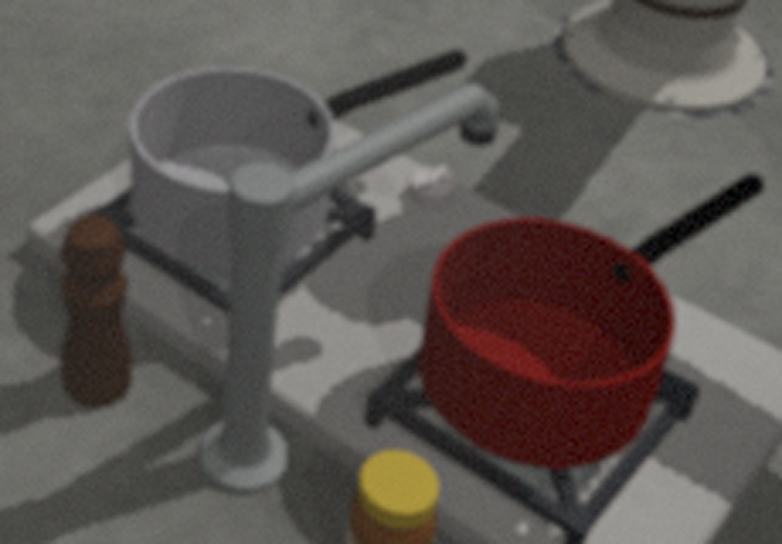

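The crops refine this: the cap top is at top-view (235.7,170.3) and side-view (347.9,222.9), the spout end at (243,264), the dark ring at side-view (410.6,207.6), and the red rim centre at (204.6,253).

So the pivot is about (668,191), the outlet about (458,174), at 205–210 mm as it should be, and the red pan about (489,283), 202 mm from the pivot. The arm must turn about 31° towards +y. I'll go over to its -y side with the fingers shut.

>>> {"method": "servo_tool", "body": {
  "rows": [
    [[0, 0, 0, -60, 0, 0, 0], [0, 0, 0, -130, 0, 0, 0], [0, 50, 40, -130, 0, 0, 0], [0, 100, 80, -130, 0, 0, 0], [0, 150, 118, -130, 0, 0, 0], [0, 200, 157, -130, 0, 0, 0], [0, 250, 196, -130, 0, 0, 0], [0, 300, 235, -130, 0, 0, 0], [0, 345, 270, -130, 0, 0, 0], [0, 390, 305, -130, 0, 0, 0]]
  ]
}}

```text
clock: 1.35
position: [461.0, 204.4, 361.1]
ee_rot: [0.991, -0.133, -0.0, 0.0]
contact_force: [1.0, 0.6, 0.3]
gripper_width: 0.1
grasp_force: 0.0
```

>>> {"method": "servo_tool", "body": {
  "rows": [
    [[0, 40, 31, 0, 0, 0, 0], [0, 79, 63, 0, 0, 0, 0], [0, 79, 63, 0, 0, 0, 0], [0, 79, 63, 0, 0, 0, 0]]
  ]
}}

```text
clock: 1.85
position: [519.8, 124.7, 360.8]
ee_rot: [0.991, -0.133, -0.0, 0.0]
contact_force: [0.2, -0.2, -0.2]
gripper_width: 0.0
grasp_force: 0.0
```

```bash
python3 - <<'E'
from h import *
s=arm.read_state(); print(s["clock"],s["position"],s["ee_rot"],s["gripper_width"],s["contact_force"])
for n,uv,z in [("top",(235.7,170.3),262),("side",(347.9,222.9),262),("top",(243.1,263.7),245),("side",(410.6,207.6),202),("top",(204.6,253.1),150)]: print(n,z,ray(n,uv,z))
a=arm.get_image("top")[:,:,::-1]; b=arm.get_image("side")[:,:,::-1]
cv2.imwrite("pics/m1.png",cv2.vconcat([cv2.resize(a[130:300,140:350],(700,300*700*170//(210*300)),interpolation=2)]))
cv2.imwrite("pics/m1.png",cv2.hconcat([cv2.resize(a[120:300,150:350],(400,360)),cv2.resize(b[140:320,280:480],(400,360))]))
E
```

```text
1.85 [519.7677393  124.73715449 360.821105  ] [ 9.91144995e-01 -1.32783072e-01 -4.87609883e-04  1.26813133e-04] 0.04416917840714371 [ 0.16896207 -0.18814369 -0.19299334]
top 262 [667.53901793 191.26659419 262.        ]
side 262 [665.03126214 195.64491226 262.        ]
top 245 [461.73812118 173.38814425 245.        ]
side 202 [455.87995776 173.26261603 202.        ]
top 150 [487.03350142 283.73600718 150.        ]
```

View pics/m1.png

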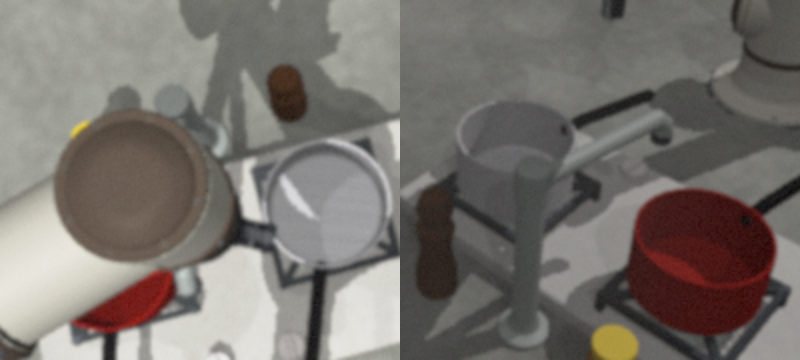

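The arm hides the pans from the top. In the side view the fingertips are at about (386,145), clear and above. I'll go down beside the bar to tip z of about 218, which is 68 mm above the pan rims, then push slowly towards +y.

>>> {"method": "servo_tool", "body": {
  "rows": [
    [[0, 0, 0, 40, 0, 0, 0], [0, 0, 0, 80, 0, 0, 0], [0, 0, 0, 115, 0, 0, 0], [0, 0, 0, 143, 0, 0, 0], [0, 0, 0, 143, 0, 0, 0], [0, 0, 0, 143, 0, 0, 0]]
  ]
}}

```text
clock: 2.7
position: [520.6, 125.7, 219.8]
ee_rot: [0.991, -0.132, 0.001, -0.0]
contact_force: [-0.4, 1.2, 0.5]
gripper_width: 0.3
grasp_force: 0.0
```

```bash
python3 - <<'E'
from h import *
s=arm.read_state(); print(s["position"],s["contact_force"],proj("side",s["position"]))
b=arm.get_image("side")[:,:,::-1]
cv2.imwrite("pics/s2.png",cv2.resize(b[100:320,280:500],(660,600)[0:1]+(600,)))
E
```

```text
[520.59661951 125.69980251 219.82733817] [-0.38489039  1.23176263  0.48198875] [378.12918211 200.24474941]
```

View pics/s2.png

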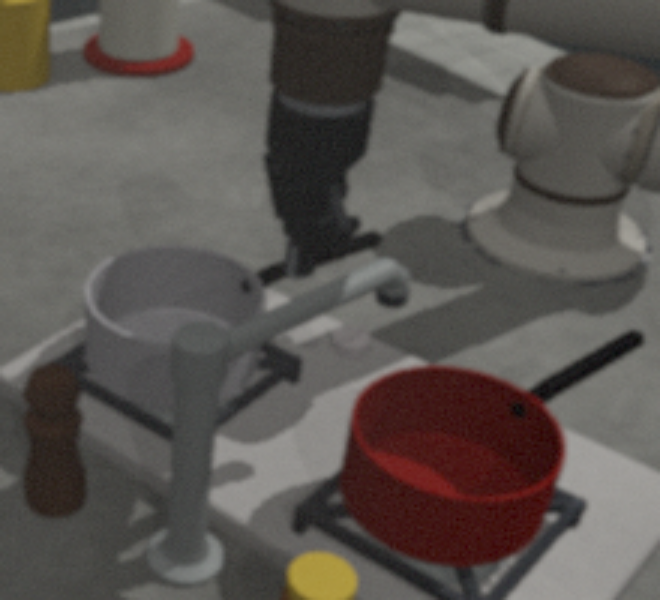

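The fingers are down on the -y side of the bar, between it and the steel pan, with the tip at about px (378,200) in the full image. Now the gentle push.

>>> {"method": "servo_tool", "body": {
  "rows": [
    [[0, -2, -7, 0, 0, 0, 0], [0, -4, -14, 0, 0, 0, 0], [0, -5, -20, 0, 0, 0, 0], [0, -7, -26, 0, 0, 0, 0], [0, -8, -31, 0, 0, 0, 0], [0, -10, -36, 0, 0, 0, 0], [0, -11, -41, 0, 0, 0, 0], [0, -12, -46, 0, 0, 0, 0], [0, -13, -51, 0, 0, 0, 0], [0, -15, -56, 0, 0, 0, 0]]
  ]
}}

```text
clock: 4.0
position: [520.3, 183.0, 218.0]
ee_rot: [0.991, -0.133, -0.0, 0.0]
contact_force: [-0.5, -3.6, -1.2]
gripper_width: 0.1
grasp_force: 1.4
```

>>> {"method": "servo_tool", "body": {
  "rows": [
    [[0, -1, -5, 0, 0, 0, 0], [0, -2, -10, 0, 0, 0, 0], [0, -3, -15, 0, 0, 0, 0], [0, -4, -20, 0, 0, 0, 0], [0, -5, -24, 0, 0, 0, 0], [0, -6, -28, 0, 0, 0, 0], [0, -6, -30, 0, 0, 0, 0], [0, -6, -30, 0, 0, 0, 0]]
  ]
}}

```text
clock: 5.0
position: [522.7, 213.8, 218.7]
ee_rot: [0.991, -0.132, 0.0, -0.001]
contact_force: [1.4, -1.3, 0.3]
gripper_width: 0.0
grasp_force: 0.5
```

```bash
python3 - <<'E'
from h import *
s=arm.read_state(); print(s["position"],s["contact_force"],s["clock"])
b=arm.get_image("side")[:,:,::-1]; a=arm.get_image("top")[:,:,::-1]
b=b.copy()
for q in [(487,283.7,202)]:
    u=proj("side",q); print(u)
print("tgt", proj("top",(487,283.7,245)))
cv2.imwrite("pics/s3.png",cv2.hconcat([cv2.resize(b[140:320,300:500],(400,360)),cv2.resize(a[120:300,150:350],(400,360))]))
E
```

```text
[522.65629723 213.80688797 218.70942984] [ 1.37799645 -1.31140289  0.2549926 ] 5.0
[435.04388074 237.9739973 ]
tgt [193.05575024 252.40723317]
```

View pics/s3.png

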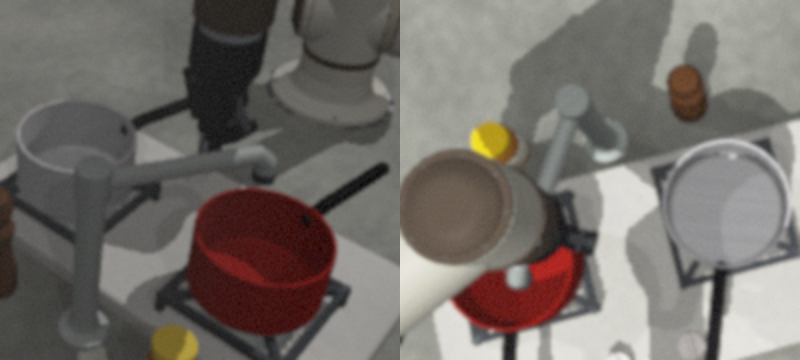

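The bar has swung over the red pan. The outlet ring is at side px (432,227) against a target of (435,238), and the spout end is at top px (209,259) against a target of (193,252). Next I'll work out the remaining distance.

```bash
python3 - <<'E'
from h import *
P=np.array([667,192.5]); 
def ang(q): v=np.array(q)[:2]-P; return np.degrees(np.arctan2(v[1],v[0])),np.hypot(*v)
a=ray("side",(432,227.5),202); b=ray("top",(209,259),245); c=(487.5,283.7)
for q in(a,b,c): print(q,ang(q))
E
```

```text
[466.47641005 254.51270019 202.        ] (np.float64(162.81557300686282), np.float64(209.89350897454938))
[472.42264828 248.28365438 245.        ] (np.float64(164.00285791854665), np.float64(202.41581434764504))
(487.5, 283.7) (np.float64(153.06587849315014), np.float64(201.33973775685712))
```

About 10° remains, roughly 26 mm at the finger. I'll push 24 mm along the bar's normal, back off the same way, rise and look from clear.

>>> {"method": "servo_tool", "body": {
  "rows": [
    [[0, 0.5, -4, 0, 0, 0, 0], [0, 1, -8, 0, 0, 0, 0], [0, 1.5, -12, 0, 0, 0, 0], [0, 2, -16, 0, 0, 0, 0], [0, 2.5, -19, 0, 0, 0, 0], [0, 3, -22, 0, 0, 0, 0], [0, 3, -24, 0, 0, 0, 0], [0, 3, -24, 0, 0, 0, 0], [0, 3, -24, 0, 0, 0, 0]]
  ]
}}

```text
clock: 6.22
position: [531.9, 235.9, 218.3]
ee_rot: [0.991, -0.132, 0.0, -0.0]
contact_force: [-0.7, -0.9, -0.3]
gripper_width: -0.1
grasp_force: 0.7
```

```bash
python3 - <<'E'
from h import *
s=arm.read_state(); print(s["position"],s["contact_force"],s["clock"])
b=arm.get_image("side")[:,:,::-1]; a=arm.get_image("top")[:,:,::-1]
cv2.imwrite("pics/s4.png",cv2.hconcat([cv2.resize(b[160:300,340:480],(400,400),interpolation=2),cv2.resize(a[150:290,150:290],(400,400),interpolation=2)]))
E
```

```text
[531.8516866  235.86238659 218.27541925] [-0.69918594 -0.86426016 -0.2554545 ] 6.225
```

View pics/s4.png

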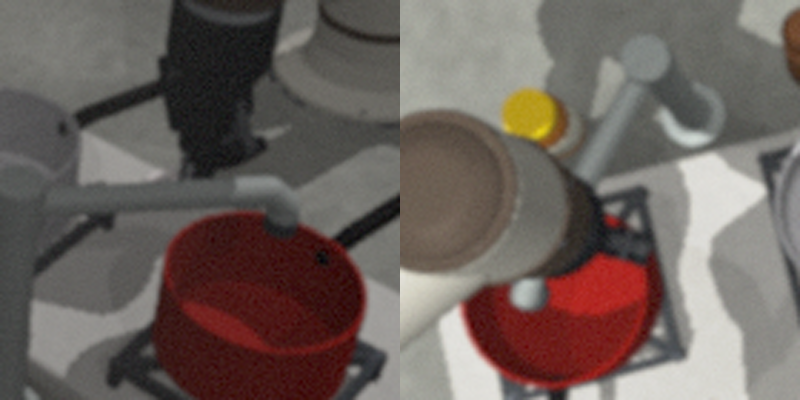

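The outlet ring is now at side px (438,240) and the spout bend at top px (195,253), both within a few pixels of target. I'll back off towards -y, rise, and clear the view.

>>> {"method": "servo_tool", "body": {
  "rows": [
    [[0, 0, 8, 0, 0, 0, 0], [0, 0, 20, 0, 0, 0, 0], [0, 0, 35, 0, 0, 0, 0], [0, 0, 45, 0, 0, 0, 0], [0, 0, 45, -50, 0, 0, 0], [0, 0, 45, -100, 0, 0, 0], [0, 0, 45, -150, 0, 0, 0], [0, 0, 100, -150, 0, 0, 0], [0, 0, 155, -150, 0, 0, 0], [0, 0, 210, -150, 0, 0, 0]]
  ]
}}

```text
clock: 7.58
position: [475.5, 31.2, 368.6]
ee_rot: [0.991, -0.132, 0.0, -0.0]
contact_force: [0.5, -0.7, -0.5]
gripper_width: 0.0
grasp_force: 0.0
```

>>> {"method": "servo_tool", "body": {
  "rows": [
    [[0, 0, 50, 0, 0, 0, 0], [0, 0, 100, 0, 0, 0, 0], [0, 0, 150, 0, 0, 0, 0], [0, 0, 150, 0, 0, 0, 0], [0, 0, 150, 0, 0, 0, 0]]
  ]
}}

```text
clock: 8.2
position: [436.7, -112.0, 368.4]
ee_rot: [0.991, -0.133, 0.0, -0.0]
contact_force: [0.1, 0.2, 0.2]
gripper_width: -0.0
grasp_force: 0.0
```

```bash
python3 - <<'E'
from h import *
s=arm.read_state(); print(s["position"],s["clock"])
b=arm.get_image("side")[:,:,::-1]; a=arm.get_image("top")[:,:,::-1]
cv2.imwrite("pics/topf.png",a)
cv2.imwrite("pics/s5.png",cv2.hconcat([cv2.resize(b[180:320,340:480],(400,400),interpolation=2),cv2.resize(a[160:300,150:290],(400,400),interpolation=2)]))
P=redrim(a[:,:,::-1].copy(),(165,215,245,295))
A=np.c_[2*P,np.ones(len(P))]; q=np.linalg.lstsq(A,(P**2).sum(1),rcond=None)[0]; print("lsq",q[:2],np.sqrt(q[2]+q[0]**2+q[1]**2))
E
```

```text
[ 436.73944365 -111.95073508  368.39017917] 8.2
lsq [486.23143902 278.0049752 ] 70.9080385469884
```

View pics/s5.png

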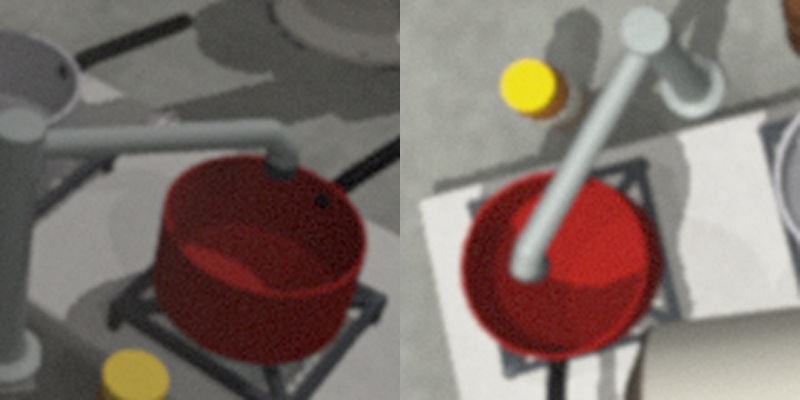

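The view is clear now. The outlet ring is at side px (438.7,239.9) and the spout bend at top px (195,252). The pan's rim runs from left edge 171.5, rows 220 to 285, giving centre (204.4,252.7). The jar and pans are where they were.

```bash
python3 - <<'E'
from h import *
P=np.array([667,192.5])
def ang(q): v=np.array(q)[:2]-P; return np.degrees(np.arctan2(v[1],v[0])),np.hypot(*v)
for n,uv,z in [("side",(438.7,239.9),202),("top",(195.2,252.0),245),("top",(204.4,252.7),150)]:
    q=ray(n,uv,z); print(n,z,q,ang(q))
# bar axis from mask in top view: grey pixels in the arm's stretch over the pan & floor
im=cv2.imread("pics/topf.png"); 
# crossings of the bar over the red: non-red runs per row
h=cv2.cvtColor(im,cv2.COLOR_BGR2HSV); pts=[]
for v in range(228,246):
    r=(h[v,150:290,1]<90)&(h[v,150:290,2]>70); seg=[u for u in range(190,228) if r[u-150]]
    if 6<len(seg)<14: pts.append(ray("top",(np.mean(seg),v),243)[:2])
pts=np.array(pts); print(len(pts)); print(ang(pts.mean(0)))
vx,vy,x,y=cv2.fitLine(pts.astype(np.float32),cv2.DIST_HUBER,0,.01,.01).ravel(); print(np.degrees(np.arctan2(vy,vx))%180)
l,s=redmask(im[:,:,::-1].copy()); k=np.bincount(l[240:280,170:240].ravel())[1:].argmax()+1; ys,xs=np.where(l==k); print("red bbox",xs.min(),xs.max(),ys.min(),ys.max())
E
```

```text
side 202 [484.84919528 292.50806434 202.        ] (np.float64(151.23145615352954), np.float64(207.7992507023631))
top 245 [487.8605132  279.03856886 245.        ] (np.float64(154.21577574572606), np.float64(198.9469266664993))
top 150 [488.00256596 284.25488284 150.        ] (np.float64(152.86012052203424), np.float64(201.14432608795474))
18
(np.float64(152.0645294011635), np.float64(164.15515201918618))
151.4535
red bbox 172 240 221 286
```

```bash
python3 -c "
from bench import arm
print(arm.job_done())"
```

```text
the job is handed in; nothing more can be done
None
```

The tap was pushed round with shut fingertips until its outlet was within about 5 mm (by camera measurement) of the point above the red saucepan's middle; I touched nothing else, and handed the job in after about 8 s with the arm well clear.

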